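# Swap a charged battery from the charger into the work lamp

## Robot

A 7-joint arm with a two-finger parallel gripper is mounted at the origin on the work surface. World frame = base frame: x ahead of the robot, y to its left, z up, the work surface at z = 0. Lengths are in m, angles in rad, forces in N, time in s.
With the tool pointing down it reaches from about 0.425 to 0.875 m from the base axis. Payload 4.7 kg.
Tool frame: the origin (TCP) lies at the very end of the fingers, on their centre line; the grasp point (between the pads) lies behind it (ctrl.tcp_to_grasp is the y of the grasp point in the tool frame, in m); y points along the fingers, x is the direction in which the jaws open and shut, and the axes are right-handed (so a half turn about y gives the same grasp; the last joint's range is limited). The gripper opens to 87 mm and grips with 3 to 60 N. Pads are 19 mm wide; open, the fingers measure 117 mm over their backs; the gripper's body (75 mm by 190 mm) begins 51 mm behind the grasp point.
Start: joints at [-1.214, 0.321, -0.07, 1.45, 0.023, 1.371, -0.057], TCP at [0.219, 0.612, 0.223] pointing down, gripper open.
Joint ranges: [-2.86, 2.86], [-0.3, 2.09], [-1.38, 1.24], [0.06, 2.45], [-1.56, 4.7], [0.09, 2.05], [-2.69, 2.69]. Speed limits (rad/s): [2.57, 2.57, 3.14, 3.14, 3.14, 3.14, 3.14].

## Interface

Orientations are given as a rotation vector (axis times angle).
In Python, from bench import ctrl, get_image, workorder gives the robot as it stands.
- The arm moves only by the tool drive_tool, never from a script. Its argument "increments" is text: rows parted by semicolons, each of 5 numbers parted by spaces: the shift along the tool's x, y, z in mm, then the turn about the tool's y in degrees, then the closure in counts, from 0 (fully open) to 255 (shut). In form: tx ty tz yaw fingers; .... A call has 1 to 20 rows; each row shifts and turns the commanded pose from where the row before left it, along the tool's axes as they then stand; what a row does not reach is not made up. A row lasts 1/8 s, in which the tool goes at most 62.5 mm and 10.7 degrees, less where a joint would pass 70% of its speed; a pose out of reach is approached as far as the arm can. A call is refused whole if a number of a shift passes 62.5 or a number of a turn 10.7, either way. A call with a gripper value outside its range is refused whole. The fingers move at their own pace and stop on an object; "squeeze" is the grip in N (left out, the last holds). Time passes only in rows, so rows that do not move let the fingers close. It gives the time, the measured TCP pose, the force and the opening at its end, in the units of the state.
- ctrl.get_state(): the state, without advancing time (a new reading comes with each control period).
- get_image(name): name is "side" or "top"; returns a dict with "img" (420x560x3 uint8, red, green, blue), "mtx" (3x3 intrinsics, pixels), "k1" (the pictures are not rectified: a ray, as slopes to the right and down, at radius r is drawn at 1 + k1 r^2 times it, then the intrinsics apply), "camera_from_world" (4x4, takes a point from world to camera coordinates). Camera axes: x right, y up, looking along -z (the intrinsics and any distortion apply to the point x, -y, -z); pixel columns grow to the right and rows downward; lengths in m; the calibration is good to about 2 mm. A picture is of the moment at which its call begins. There is no depth.
- workorder.close_job(): hands the job in, once; it reports no verdict.
The state is a dict: "time": time; "joint_positions": joint angles; "qd": joint speeds; "joint_torque": joint torques, N m; "position": TCP position; "tool_rot": TCP orientation; "ft_force": force on the tool from outside, world axes, zero at the start; "torque": the same for the moment, N m; "grip_width": opening from 0.0 (shut) to 1.0 (fully open).
Only numpy, scipy, OpenCV 4.12 (cv2) and the standard library are available. Lean on these libraries where they do the work, as an engineer would, in place of code of your own. Each camera call takes 0.05 s, during which the arm holds its last target.

## Task

The work lamp needs its battery: the pack standing in the charger is charged but latched in. Push it down and let it pop up to release it, draw it out, fit it upright into the bay in the top of the lamp and press it down until the push-push latch holds it there, then let go. Press slowly and gently, feeling for each end stop at a crawl without forcing pack, charger or lamp, and leave the hammer, spanner, tin and tube offcut where they lie.

Things in the scene. Friction and masses are not known exactly. Their poses are not given: they have to be found in the camera images.
- pack: Grey battery pack, a block 50 (its x) x 38 (its y) x 88 mm high, about 0.3 kg, black ribs round its top. Origin: centre of its underside, z up. Its lowest 5 mm taper in 2 mm on each side; a 6 mm deep notch across each x end, 17 to 29 mm up, takes the bay's bolts. Fits a bay either way round. It starts locked in the charger, 43 mm showing above the rim (56 mm when released).
- pack_top (a point): Centre of the pack's flat top face, 88 mm above its underside.
- charger: Black charger block screwed to the bench, 110 (x) x 130 (y) x 62 mm high, with an upright rectangular battery bay in the middle of its flat top. Origin: centre of its underside, z up. Bay and latch bear up to 28 N: come onto the end stop at about 10 mm/s and stop at the first firm rise of force.
- charger_mouth (a point): Centre of the charger bay's opening, at the height of the rim, 62 mm above the bench. The bay is 52 (along the charger's x) x 40 mm (along its y), straight-walled, so there is 1 mm to spare on each side of the pack.
- charger_seat (a point): Centre of the upper face of the sprung push-push tray the pack stands on: 32 mm below the mouth when up, 45 mm locked, 51 mm at its end stop. Pressed to the end stop and let go, it changes state (up to locked, locked to up); stopping more than 0.5 mm short does nothing. Spring 6 N up, 10 N at the stop. While it is down, two side bolts grip the pack. Starts locked, pack on it.
- lamp: Grey box-shaped LED work lamp bolted to the bench, 106 (x, over fins and lens) x 158 (y) x 112 mm high, lens on its +x side, fins on its -x side, a steel bail folded down low on the -x side, a battery bay in the middle of its flat top. Origin: centre of its underside, z up. Bears up to 28 N, like the charger.
- lamp_mouth (a point): Centre of the lamp bay's opening, at the height of the rim, 112 mm above the bench. The bay is 52 (along the lamp's x) x 40 mm (along its y), as in the charger. A small round switch 4 mm high stands on the lid 36 mm in -x and 48 mm in -y of this point.
- lamp_seat (a point): Centre of the upper face of the sprung push-push tray the pack stands on: 32 mm below the mouth when up, 45 mm locked, 51 mm at its end stop. Pressed to the end stop and let go, it changes state (up to locked, locked to up); stopping more than 0.5 mm short does nothing. Spring 6 N up, 10 N at the stop. While it is down, two side bolts grip the pack. Starts up and empty.
- hammer: Hammer lying on the bench, 260 mm long, to be left alone. Origin: middle of its length, on the bench.
- spanner: Steel spanner 180 mm long lying flat between charger and lamp, to be left alone. Origin: its middle, underneath.
- tin: Round steel tin, 60 mm across, 85 mm high, standing on the bench, to be left alone. Origin: centre of its underside.
- offcut: Square steel tube offcut 30 x 30 x 120 mm lying on the bench, to be left alone. Origin: centre of its underside.
There are look-alikes about, which are no part of the job. Of the things that look like the pack, the middle-sized one is meant. There is more than one size of the charger; the job needs the larger.

How it is judged:
On the way, in this order (a step that is already met when the one before it is completed fails the run):
1. the charger's latch is released: its tray has come up (z of charger_seat in the frame of charger_mouth above -0.036 m), for 0.2 s.
2. the pack is drawn out, its underside above the charger's rim (z of pack in the frame of charger_mouth above 0.005 m), for 0.1 s.
At the end, for the whole second after the job is handed in: The pack stands upright in the lamp's bay (centred within 3 mm, tilted less than 0.06 rad, its underside at least 43 mm below the rim), let go and at rest, on the lamp's tray held down by its latch (43.7 to 47.5 mm below the rim) (z of lamp_seat in the frame of lamp_mouth between -0.0475 and -0.0437 m and horizontal distance between pack and lamp_mouth below 0.003 m and z of pack in the frame of lamp_mouth below -0.043 m and angle between pack's own z axis and vertical below 0.06 rad and linear speed of pack below 0.02 m/s); the robot touches nothing.
It fails at once if the pack is forced against the charger or pulled against its latch with more than 28 N (contact force between pack and charger above 28 N).
It fails at once if the pack is forced against the lamp with more than 28 N (contact force between pack and lamp above 28 N).
It fails at once if the robot strikes the charger or the lamp with more than 28 N (contact force between the fingers and lamp above 28 N or contact force between the fingers and charger above 28 N).
It fails at once if a bystander (hammer, spanner, tin or tube offcut) is moved by more than 20 mm (distance of any of hammer, spanner, tin, offcut from where it was at the start of the episode above 0.02 m).
It also fails if it takes over 64 s, if anything falls off the work surface, if the arm or the gripper's body presses on something with over 40 N, if the wrist force passes 120 N, or if a joint passes its speed limit or range.

## Working session

There is one attempt and no reset: what is moved stays moved. The work goes in short steps, Python scripts to look and compute and a tool call to move; the robot and the scene stay as the last step left them, time stands still between calls to the robot, and variables do not carry over. Pictures are saved under pics/ and viewed, and the job is handed in when it is done.

Besides the shell and the picture viewer there is one more tool, called after "Call:" as name(argument=value, ...), one argument or row to a line, values as JSON. drive_tool: Moves the arm, as the interface text tells. Its arguments: {"type":"object","properties":{"increments":{"type":"string"},"squeeze":{"type":"number"}},"required":["increments"]}

```bash
ls; mkdir -p pics; python3 - <<'E'
from bench import ctrl,get_image
import cv2,numpy as np
s=ctrl.get_state();print(s,ctrl.tcp_to_grasp)
for n in("side","top"):
    d=get_image(n);cv2.imwrite(f"pics/{n}0.png",cv2.resize(d["img"][:,:,::-1],(800,600),interpolation=cv2.INTER_CUBIC));cv2.imwrite(f"raw_{n}0.png",d["img"][:,:,::-1])
    print(n,d["mtx"].tolist(),d["k1"],np.round(d["camera_from_world"],4).tolist())
    np.savez(f"{n}0.npz",**d)
E
```

```text
pics
{'time': 0.0, 'joint_positions': array([-1.21391679,  0.32181975, -0.07006707,  1.45164834,  0.02260101,
        1.37079649, -0.05688015]), 'qd': array([-7.83344398e-04, -5.48975505e-04,  8.71532908e-05,  6.67486729e-04,
       -7.46670398e-04, -1.20018939e-03, -7.02908007e-04]), 'joint_torque': array([-1.18628691e-04, -4.91284633e+01, -4.03884770e-01, -3.12529922e+01,
       -6.39070035e-02,  4.36598633e-02,  1.75655318e-04]), 'position': array([0.21834458, 0.61165487, 0.22147686]), 'tool_rot': array([-1.35327569, -0.95205524,  0.9545021 ]), 'ft_force': array([-0.59858103,  0.21398885, -0.61249271]), 'torque': array([ 0.00666732, -0.04488162, -0.0325197 ]), 'grip_width': 1.0044957306720326} -0.0187
side [[486.10831414360393, 0.0, 274.1524966212373], [0.0, 486.10831414360393, 209.14319885424092], [0.0, 0.0, 1.0]] -0.07576950453489034 [[0.8935, -0.4485, 0.0231, -0.4984], [0.2624, 0.563, 0.7837, -0.2157], [-0.3645, -0.6941, 0.6207, -1.0015], [0.0, 0.0, 0.0, 1.0]]
top [[473.8489620529498, 0.0, 277.2130758406611], [0.0, 473.8489620529498, 212.7258076272495], [0.0, 0.0, 1.0]] -0.11024583766417591 [[-0.0238, -0.9997, -0.0054, -0.0031], [0.9789, -0.0245, 0.2027, -0.556], [-0.2028, -0.0005, 0.9792, -1.3469], [0.0, 0.0, 0.0, 1.0]]
```

View pics/side0.png

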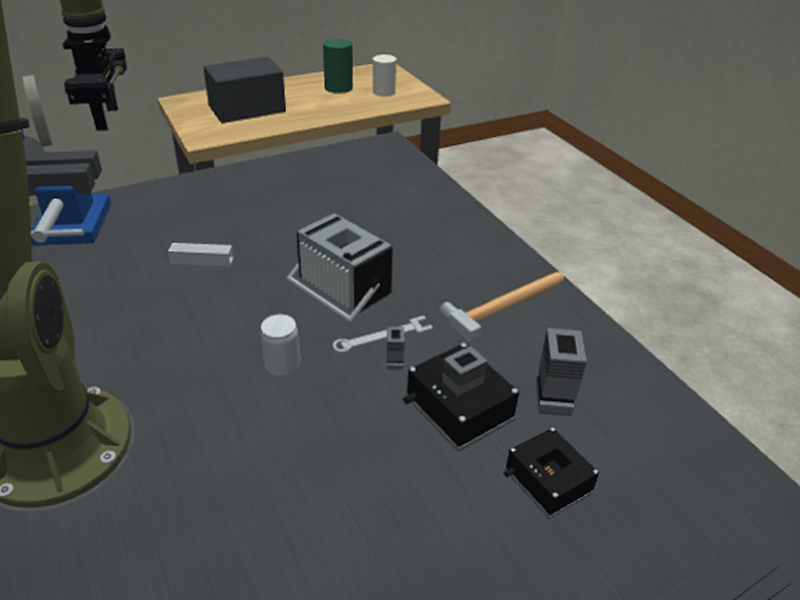

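View pics/top0.png

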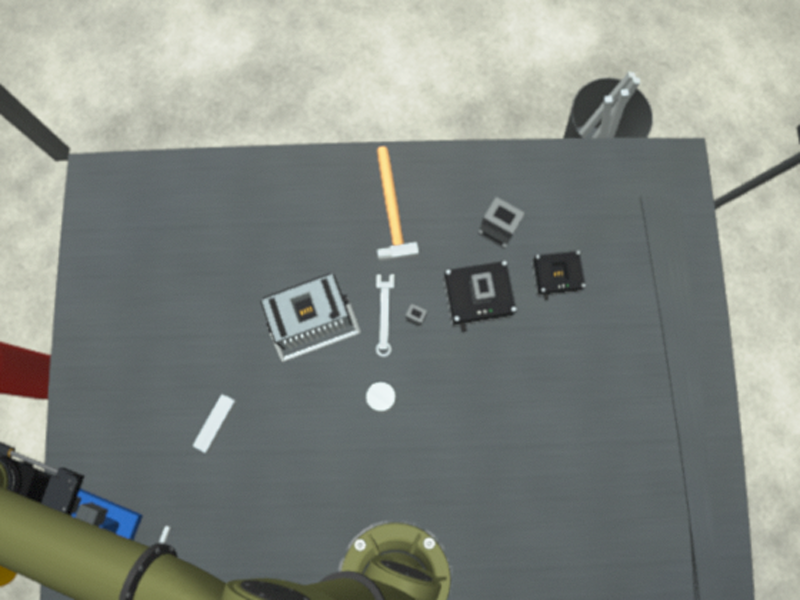

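Top view: the charger with the middle-sized pack is at about (480,292), the lamp at (308,315), the spanner between them. Next I'll zoom in for precise measurement.

```bash
cat > h.py <<'E'
import numpy as np,cv2
def proj(d,P):
    P=np.atleast_2d(P);T=d["camera_from_world"];c=P@T[:3,:3].T+T[:3,3]
    a=np.stack([c[:,0],-c[:,1]],1)/(-c[:,2:3]);r2=(a**2).sum(1,keepdims=True)
    a=a*(1+d["k1"]*r2);K=d["mtx"];return np.stack([a[:,0]*K[0,0]+K[0,2],a[:,1]*K[1,1]+K[1,2]],1)
def back(d,uv,z):
    uv=np.atleast_2d(uv).astype(float);K=d["mtx"]
    a=cv2.undistortPoints(uv[:,None],K,np.array([float(d["k1"]),0,0,0,0]))[:,0]
    T=d["camera_from_world"];R=T[:3,:3];C=-R.T@T[:3,3]
    v=np.stack([a[:,0],-a[:,1],-np.ones(len(a))],1)@R
    return C+v*((z-C[2])/v[:,2])[:,None]
def load(f): return dict(np.load(f))
def crop(d,x0,y0,w,h,s,out,grid=10,pts=[]):
    im=cv2.resize(d["img"][y0:y0+h,x0:x0+w,::-1],None,fx=s,fy=s,interpolation=cv2.INTER_CUBIC)
    for x in range(x0-x0%grid+grid,x0+w,grid):
        cv2.putText(im,str(x),(int((x-x0+.5)*s)-8,8),0,.3,(0,255,255),1);cv2.line(im,(int((x-x0+.5)*s),10),(int((x-x0+.5)*s),16),(0,255,255),1)
    for y in range(y0-y0%grid+grid,y0+h,grid):
        cv2.putText(im,str(y),(0,int((y-y0+.5)*s)+3),0,.3,(0,255,255),1);cv2.line(im,(20,int((y-y0+.5)*s)),(26,int((y-y0+.5)*s)),(0,255,255),1)
    for p in pts: cv2.circle(im,(int((p[0]-x0+.5)*s),int((p[1]-y0+.5)*s)),2,(0,0,255),-1)
    cv2.imwrite(out,im)
E
python3 - <<'E'
from h import *
t=load("top0.npz");s=load("side0.npz")
crop(t,300,170,70,65,9,"pics/t_ch.png");crop(t,175,180,85,75,9,"pics/t_la.png")
crop(s,275,230,95,85,8,"pics/s_ch.png");crop(s,195,140,90,85,8,"pics/s_la.png")
E
```

```text
(no output)
```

View pics/t_ch.png

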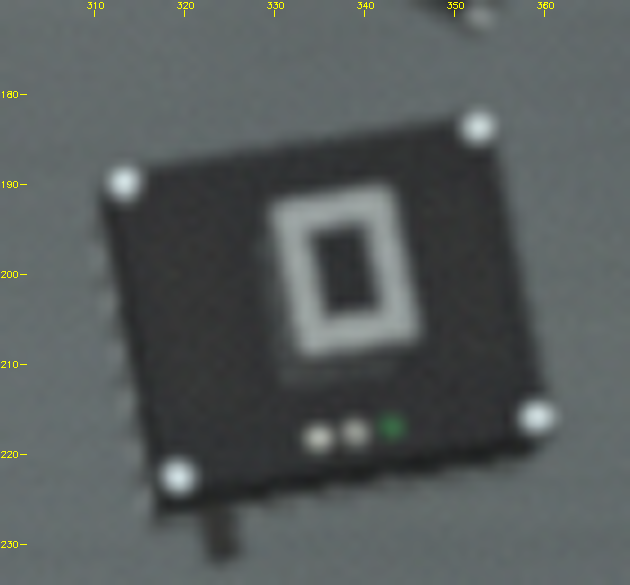

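View pics/t_la.png

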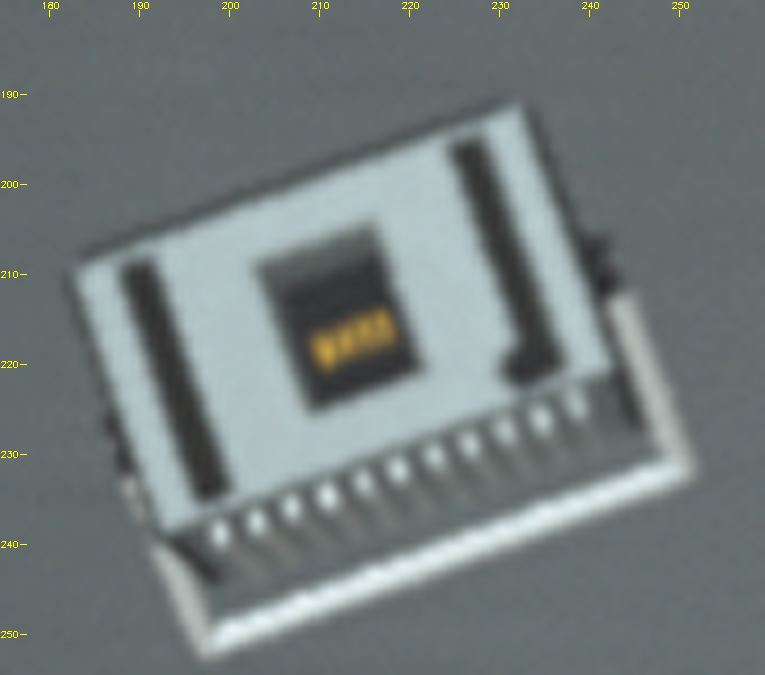

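View pics/s_ch.png

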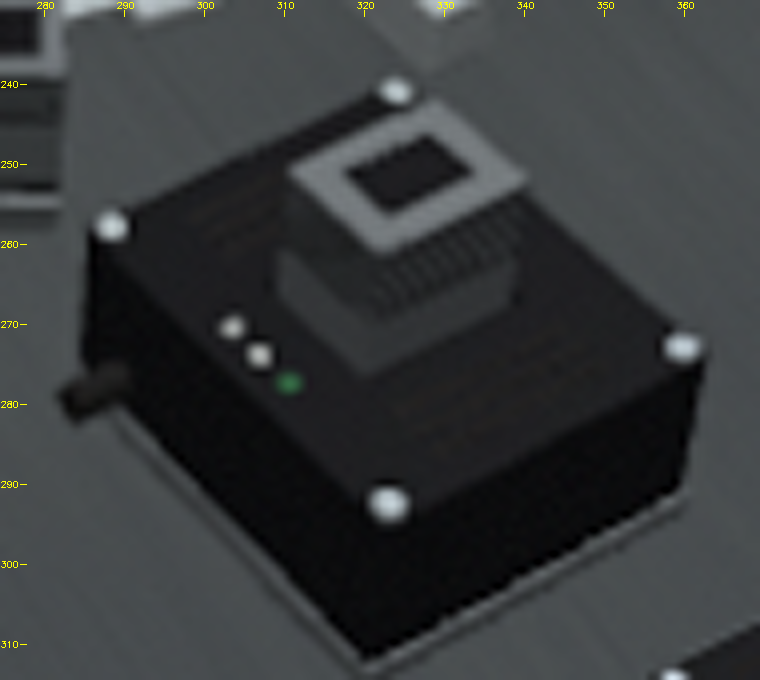

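View pics/s_la.png

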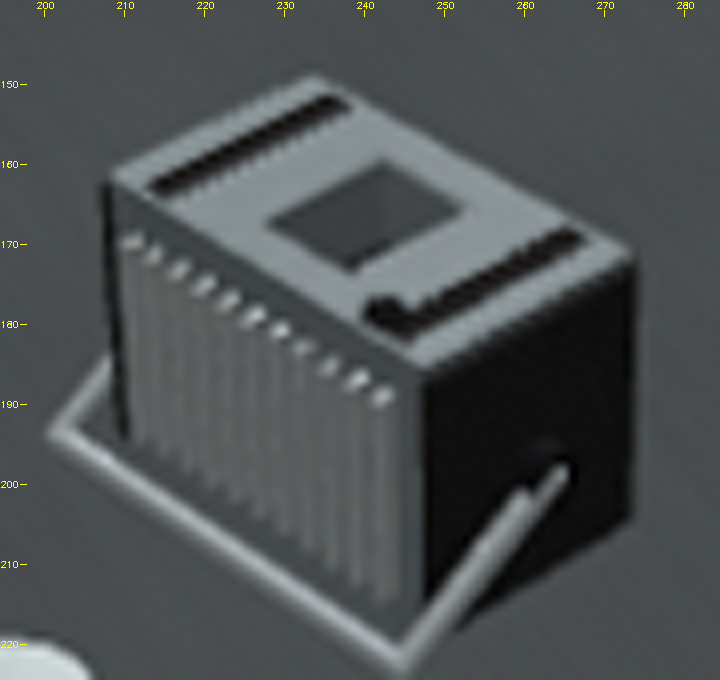

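```bash
cat >> h.py <<'E'
from scipy.ndimage import map_coordinates,gaussian_filter
from scipy.optimize import least_squares
def refine(d,c,half=2.5,n=25,trim=.18):
    g=gaussian_filter(d["img"].astype(float).mean(2),0.5);c=np.array(c,float);L=[];N=len(c)
    for i in range(N):
        a,b=c[i],c[(i+1)%N];u=(b-a)/np.linalg.norm(b-a);nn=np.array([-u[1],u[0]]);pts=[]
        o=np.arange(-half,half+.01,.1)
        P=[]
        for f in np.linspace(trim,1-trim,n):
            q=a+f*(b-a);s=q+o[:,None]*nn
            P.append(np.gradient(map_coordinates(g,[s[:,1],s[:,0]],order=3)))
        sg=np.sign(np.mean(P,0)[np.argmax(abs(np.mean(P,0)))])
        for f,p in zip(np.linspace(trim,1-trim,n),P):
            w=np.clip(sg*p,0,None);w[w<.5*w.max()]=0
            if w.sum()>0: pts.append(a+f*(b-a)+(w@o/w.sum())*nn)
        l=cv2.fitLine(np.array(pts,np.float32),cv2.DIST_HUBER,0,.01,.01).ravel();L.append(l)
    out=[]
    for i in range(N):
        l,m=L[i-1],L[i];t=np.linalg.solve(np.array([l[:2],-m[:2]]).T,m[2:]-l[2:]);out.append(l[2:]+t[0]*l[:2])
    return np.array(out)
def rectfit(sets,w,h,z,x0):
    # sets: list of (cam,corners in order) ; pose x,y,yaw ; free per-camera nothing
    loc=np.array([[w,h],[w,-h],[-w,-h],[-w,h]])/2
    def f(p):
        r=[]
        c,s=np.cos(p[2]),np.sin(p[2]);W=loc@np.array([[c,s],[-s,c]])+p[:2]
        W=np.c_[W,np.full(4,z)]
        for d,q in sets: r.append((proj(d,W)-q).ravel())
        return np.concatenate(r)
    o=least_squares(f,x0);return o.x,o.fun
E
cat > m1.py <<'E'
from h import *
t=load("top0.npz");s=load("side0.npz")
# order: corners local (+x,+y),(+x,-y),(-x,-y),(-x,+y): top image TL,TR,BR,BL
J={"pack":(.105,.050,.038,[(329.8,192),(342.7,190),(346,207),(333.2,209)],[(328.5,242),(340.3,252),(322.5,261),(310.5,250.5)]),
"lamp":(.112,.052,.040,[(203,208.7),(216,204.3),(221.8,221.3),(209.3,225.5)],[(242,159.3),(252.3,166),(238.3,173.5),(228,167.3)])}
# locked pack z .105 ; also try
for k,(z,w,h,ct,cs) in J.items():
    rt=refine(t,ct);rs=refine(s,cs)
    print(k,np.round(rt,1).tolist(),np.round(rs,1).tolist())
    for nm,S in (("top",[(t,rt)]),("side",[(s,rs)]),("both",[(t,rt),(s,rs)])):
        W=back(S[0][0],S[0][1],z)
        x,f=rectfit(S,w,h,z,[*W[:,:2].mean(0),.15])
        print(nm,np.round(x,4),"deg",round(np.degrees(x[2]),2),"res",np.round(f,1).tolist(),"sides",np.round(np.linalg.norm(np.roll(W,-1,0)-W,axis=1)*1e3,1))
E
python3 m1.py
```

```text
pack [[329.5, 192.0], [342.8999938964844, 189.8000030517578], [346.29998779296875, 207.0], [332.8999938964844, 209.1999969482422]] [[328.8999938964844, 241.39999389648438], [340.70001220703125, 252.1999969482422], [322.1000061035156, 261.6000061035156], [310.20001220703125, 250.60000610351562]]
top [ 0.5804 -0.1923  0.1415] deg 8.1 res [0.3, 0.2, -0.2, 0.3, -0.3, -0.2, 0.2, -0.3] sides [39.5 51.4 39.3 51.3]
side [ 0.58   -0.1902  0.143 ] deg 8.19 res [0.0, 0.4, -0.2, -0.2, -0.1, -0.3, 0.3, 0.1] sides [39.9 50.3 39.3 51.2]
both [ 0.5799 -0.1911  0.1422] deg 8.15 res [-0.1, 0.3, -0.6, 0.4, -0.7, -0.0, -0.2, -0.1, 0.2, 0.7, -0.0, 0.1, 0.1, 0.0, 0.5, 0.4] sides [39.5 51.4 39.3 51.3]
lamp [[202.6999969482422, 208.89999389648438], [216.0, 204.10000610351562], [221.89999389648438, 220.8000030517578], [208.89999389648438, 225.60000610351562]] [[242.60000610351562, 159.3000030517578], [253.39999389648438, 165.6999969482422], [237.6999969482422, 173.6999969482422], [227.39999389648438, 167.3000030517578]]
top [0.543  0.1681 0.3406] deg 19.52 res [0.1, 0.0, -0.0, -0.0, 0.1, -0.1, -0.2, 0.1] sides [40.2 51.9 39.2 52.2]
side [0.5425 0.169  0.319 ] deg 18.28 res [0.0, 0.3, -0.3, 0.1, 0.2, -0.1, 0.1, -0.2] sides [41.6 53.5 39.7 53.8]
both [0.5427 0.1685 0.3308] deg 18.95 res [0.0, 0.1, -0.0, 0.1, -0.1, 0.1, -0.4, 0.1, 0.0, 0.4, -0.2, 0.1, 0.4, -0.0, 0.3, -0.0] sides [40.2 51.9 39.2 52.2]
```

```bash
cat >> h.py <<'E'
from scipy.spatial.transform import Rotation as R_
def tool():
    from bench import ctrl
    s=ctrl.get_state();return s,R_.from_rotvec(s["tool_rot"]).as_matrix()
def go(target,yaw=None):
    """print remaining shift in tool axes (mm) to TCP target and turn (deg) for jaw axis along yaw(deg) mod 180"""
    s,R=tool();p=s["position"];d=(np.array(target)-p)*1e3
    print("t",round(s["time"],2),"pos",np.round(p*1e3,1),"F",np.round(s["ft_force"],1),"grip",round(s["grip_width"]*87,1),"tilt",np.round(R[2],3))
    a=np.degrees(np.arctan2(R[1,0],R[0,0]));print("jaw yaw",round(a,2),"j7",np.round(s["joint_positions"][[0,4,6]],2))
    if yaw is not None:
        # turn about tool y by th: jaw dir R@[cos,0,-sin]
        e=(yaw-a+90)%180-90
        print("turn about tool y: ",round(-e if R[2,1]<0 else e,2))
        th=np.radians(-e);R=R@R_.from_rotvec([0,th,0]).as_matrix()
    print("shift tool xyz after turn:",np.round(R.T@d,1))
E
python3 - <<'E'
from h import *
t=load("top0.npz");s=load("side0.npz")
sc=np.array([(313.2,190),(352.7,183.8),(359.3,215.8),(319.3,222.4)]);W=back(t,sc,.063)
print(W.mean(0),[np.degrees(np.arctan2(*(W[i]-W[j])[[1,0]])) for i,j in((0,1),(3,2),(0,3),(1,2))])
sc=np.array([(323.8,240.7),(359.6,272.8),(323,292),(288.2,257.6)]);W=back(s,sc,.063)
print(W.mean(0),[np.degrees(np.arctan2(*(W[i]-W[j])[[1,0]])) for i,j in((0,1),(3,2),(0,3),(1,2))])
for d,c in((t,[(183.2,209),(231.8,191.3),(242.3,221),(193,238.7)]),(s,[(234,149.5),(273.5,171),(247.5,185.5),(208.5,161.5)])):
    c=refine(d,c);W=back(d,c,.112);print(np.round(W.mean(0),4),[np.degrees(np.arctan2(*(W[i]-W[j])[[1,0]])) for i,j in((0,1),(3,2),(0,3),(1,2))],np.linalg.norm(np.roll(W,-1,0)-W,axis=1))
go([.58,-.191,.22],98.1)
# others
for n,uv,z in(("big pack",(352,150),.12),("smallpack",(291,219),.05),("tin",(266,278),.085),("hammerhead",(278,175),.02)): print(n,back(t,uv,z))
E
```

```text
[ 0.57998445 -0.19220064  0.063     ] [np.float64(97.79084543064128), np.float64(98.02188903932056), np.float64(8.117089570665136), np.float64(8.11904459857424)]
[ 0.58028163 -0.18831166  0.063     ] [np.float64(97.72215755453051), np.float64(98.14891421798107), np.float64(7.99069514803053), np.float64(7.354573311340302)]
[0.5431 0.168  0.112 ] [np.float64(109.273543941959), np.float64(109.00202771741196), np.float64(18.73226497782913), np.float64(20.31161452341741)] [0.14936151 0.08968542 0.15182838 0.08895518]
[0.5452 0.1647 0.112 ] [np.float64(109.57687666055283), np.float64(109.04003630624521), np.float64(18.809925088184848), np.float64(19.45169364680364)] [0.13904577 0.09156441 0.14006003 0.09025999]
t 0.1 pos [218.3 611.7 221.6] F [ 0.4 -0.1  0.7] grip 87.0 tilt [-0.002 -1.    -0.   ]
jaw yaw 70.36 j7 [-1.21  0.02 -0.06]
turn about tool y:  -27.74
shift tool xyz after turn: [-845.7    2.7 -244.9]
big pack [[ 0.72412857 -0.23934816  0.12      ]]
smallpack [[ 0.5371779  -0.05717214  0.05      ]]
tin [[0.36230844 0.01947735 0.085     ]]
hammerhead [[ 0.68258967 -0.02196389  0.02      ]]
```

Call:
drive_tool(
  increments="0 0 0 -9.25 0;0 0 0 -9.25 0;0 0 0 -9.25 0;-25 0 -10 0 0;-45 0 -20 0 0;-45 0 -20 0 0;-45 0 -20 0 0;-45 0 -20 0 0;-45 0 -20 0 0;-45 0 -20 0 0;-45 0 -20 0 0;-45 0 -20 0 0;-45 0 -20 0 0;-45 0 -15 0 0;-45 0 -15 0 0;-45 0 -10 0 0;-45 0 -10 0 0;-45 0 0 0 0;-45 0 0 0 0;-45 0 0 0 0",
)

```text
time: 2.6
position: [0.561, -0.0928, 0.2222]
tool_rot: [-1.138, -1.313, 1.313]
ft_force: [0.6, -0.2, 0.7]
grip_width: 1.003
```

```bash
python3 -c "
from h import *
go([.580,-.1915,.15],98.1)"
```

```text
t 2.6 pos [561.  -92.8 222.2] F [ 0.6 -0.2  0.7] grip 87.2 tilt [ 0. -1.  0.]
jaw yaw 98.12 j7 [-0.32 -0.07  1.89]
turn about tool y:  0.02
shift tool xyz after turn: [-100.4   72.2   -4.9]
```

Call:
drive_tool(
  increments="-25 10 -1.5 0 0;-30 20 -1.5 0 0;-25 20 -1 0 0;-15 15 -1 0 0;-5.4 7 0 0 0;0 10 0 0 0;0 20 0 0 0;0 20 0 0 0;0 15 0 0 0;0 8 0 0 0;0 0 0 0 0",
)

```text
time: 3.98
position: [0.58, -0.1901, 0.0769]
tool_rot: [-1.138, -1.312, 1.313]
ft_force: [-0.3, -0.3, 1.2]
grip_width: 1.002
```

```bash
python3 -c "
from h import *
go([.580,-.1915,.077],98.1)
from bench import get_image
d=get_image('side');np.savez('s1.npz',**d);crop(d,260,200,110,100,7,'pics/s1.png')"
```

```text
t 3.98 pos [ 580.  -190.1   76.9] F [-0.3 -0.3  1.2] grip 87.2 tilt [ 0.    -1.     0.001]
jaw yaw 98.1 j7 [-0.15 -0.21  2.15]
turn about tool y:  0.0
shift tool xyz after turn: [-1.4 -0.1  0.2]
```

View pics/s1.png

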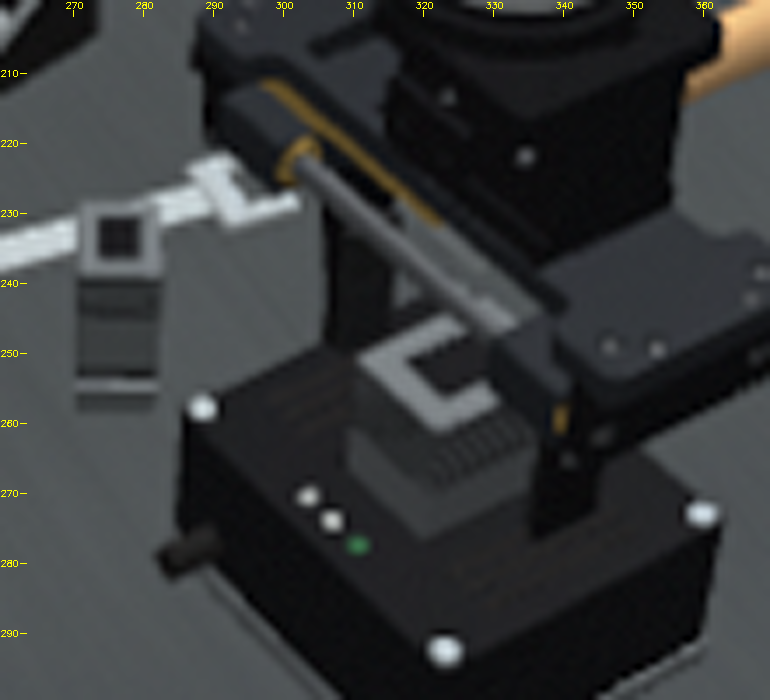

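Call:
drive_tool(
  increments="-1.4 0 0 0 110;0 0 0 0 125;0 0 0 0 135;0 0 0 0 200;0 0 0 0 200;0 0 0 0 200",
  squeeze=15,
)

```text
time: 4.78
position: [0.5806, -0.1915, 0.0776]
tool_rot: [-1.139, -1.313, 1.313]
ft_force: [0.1, 0.3, 0.2]
grip_width: 0.433
```

```bash
python3 -c "
from h import *
go([.580,-.1915,.077],98.1)"
```

```text
t 4.78 pos [ 580.6 -191.5   77.6] F [0.1 0.3 0.2] grip 37.6 tilt [ 0. -1. -0.]
jaw yaw 98.12 j7 [-0.15 -0.21  2.15]
turn about tool y:  0.02
shift tool xyz after turn: [0.  0.6 0.6]
```

Call:
drive_tool(
  increments="0 1.2 0 0 200;0 1.2 0 0 200;0 1.2 0 0 200;0 0.6 0 0 200",
)

```text
time: 5.28
position: [0.5807, -0.1915, 0.0742]
tool_rot: [-1.139, -1.313, 1.312]
ft_force: [-2.5, 1.5, 6.5]
grip_width: 0.433
```

Call:
drive_tool(
  increments="0 0.7 0 0 200;0 0.6 0 0 200",
)

```text
time: 5.52
position: [0.5807, -0.1915, 0.0731]
tool_rot: [-1.139, -1.313, 1.312]
ft_force: [-2.6, 0.7, 6.9]
grip_width: 0.438
```

Call:
drive_tool(
  increments="0 0.5 0 0 200",
)

```text
time: 5.65
position: [0.5806, -0.1915, 0.0725]
tool_rot: [-1.139, -1.313, 1.312]
ft_force: [-2.9, -0.2, 6.5]
grip_width: 0.431
```

Call:
drive_tool(
  increments="0 0.4 0 0 200",
)

```text
time: 5.78
position: [0.5806, -0.1915, 0.0722]
tool_rot: [-1.139, -1.313, 1.312]
ft_force: [-2.3, 1.4, 7.2]
grip_width: 0.439
```

Call:
drive_tool(
  increments="0 0.5 0 0 200;0 0 0 0 200",
)

```text
time: 6.02
position: [0.5806, -0.1915, 0.0718]
tool_rot: [-1.139, -1.313, 1.312]
ft_force: [-2.3, 1.6, 7.0]
grip_width: 0.435
```

Call:
drive_tool(
  increments="0 0.4 0 0 200",
)

```text
time: 6.15
position: [0.5807, -0.1915, 0.0717]
tool_rot: [-1.139, -1.313, 1.312]
ft_force: [-4.1, 1.7, 9.6]
grip_width: 0.437
```

Call:
drive_tool(
  increments="0 0.4 0 0 200",
)

```text
time: 6.28
position: [0.5807, -0.1915, 0.0716]
tool_rot: [-1.139, -1.314, 1.312]
ft_force: [-4.7, 2.4, 12.0]
grip_width: 0.439
```

Call:
drive_tool(
  increments="0 0.5 0 0 200",
)

```text
time: 6.4
position: [0.5808, -0.1914, 0.0714]
tool_rot: [-1.139, -1.314, 1.312]
ft_force: [-5.1, 3.1, 13.5]
grip_width: 0.438
```

Call:
drive_tool(
  increments="0 0.3 0 0 200;0 0 0 0 200",
)

```text
time: 6.65
position: [0.5808, -0.1914, 0.0714]
tool_rot: [-1.139, -1.314, 1.311]
ft_force: [-4.7, 2.2, 14.3]
grip_width: 0.434
```

Call:
drive_tool(
  increments="0 -1.5 0 0 200;0 -1.5 0 0 200;0 -1.5 0 0 200;0 -1.5 0 0 200",
)

```text
time: 7.15
position: [0.5807, -0.1914, 0.076]
tool_rot: [-1.139, -1.313, 1.312]
ft_force: [-2.4, 1.0, 5.5]
grip_width: 0.437
```

Call:
drive_tool(
  increments="0 -1.5 0 0 200;0 -1.5 0 0 200",
)

```text
time: 7.4
position: [0.5806, -0.1914, 0.0789]
tool_rot: [-1.139, -1.313, 1.312]
ft_force: [-2.7, 1.3, 4.1]
grip_width: 0.434
```

Call:
drive_tool(
  increments="0 -2 0 0 200;0 -2 0 0 200;0 -2 0 0 200;0 -2 0 0 200;0 -2 0 0 200;0 -1.5 0 0 200;0 0 0 0 200;0 0 0 0 200",
)

```text
time: 8.4
position: [0.5806, -0.1914, 0.0895]
tool_rot: [-1.139, -1.313, 1.313]
ft_force: [-0.6, 1.8, 3.1]
grip_width: 0.436
```

```bash
python3 -c "
from h import *
go([.580,-.1915,.077],98.1)
from bench import get_image
d=get_image('side');np.savez('s2.npz',**d);crop(d,260,200,110,100,7,'pics/s2.png')"
```

```text
t 8.4 pos [ 580.6 -191.4   89.5] F [-0.6  1.8  3.1] grip 38.0 tilt [ 0. -1. -0.]
jaw yaw 98.12 j7 [-0.16 -0.2   2.14]
turn about tool y:  0.02
shift tool xyz after turn: [-0.  12.5  0.6]
```

View pics/s2.png

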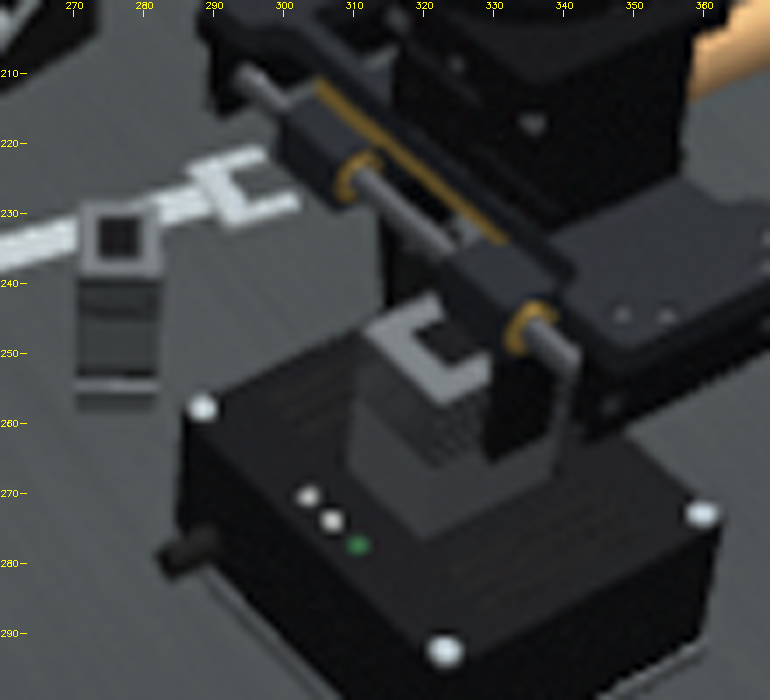

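Call:
drive_tool(
  increments="0 -2 0 0 200;0 -3 0 0 200;0 -4 0 0 200;0 -5 0 0 200;0 -5 0 0 200;0 -5 0 0 200;0 -6 0 0 200;0 -6 0 0 200;0 -6 0 0 200;0 -8 0 0 200;0 -10 0 0 200;0 -14 0 0 200;0 -14 0 0 200;0 -12 0 0 200;0 -10 0 0 200;0 -8 0 0 200;0 -4 0 0 200;0 0 0 0 200",
)

```text
time: 10.7
position: [0.5805, -0.1916, 0.2116]
tool_rot: [-1.139, -1.313, 1.313]
ft_force: [0.2, -0.3, -2.4]
grip_width: 0.435
```

```bash
python3 -c "
from h import *
go([.5428,.1684,.211],109.15)
from bench import get_image
for n in ('side','top'):
  d=get_image(n);np.savez(n+'3.npz',**d)
crop(load('side3.npz'),260,160,110,100,7,'pics/s3.png');crop(load('top3.npz'),290,150,90,80,8,'pics/t3.png')"
```

```text
t 10.7 pos [ 580.5 -191.6  211.6] F [ 0.2 -0.3 -2.4] grip 37.9 tilt [ 0. -1. -0.]
jaw yaw 98.11 j7 [-0.18 -0.14  2.1 ]
turn about tool y:  -11.04
shift tool xyz after turn: [352.5   0.6 -82.4]
```

View pics/s3.png

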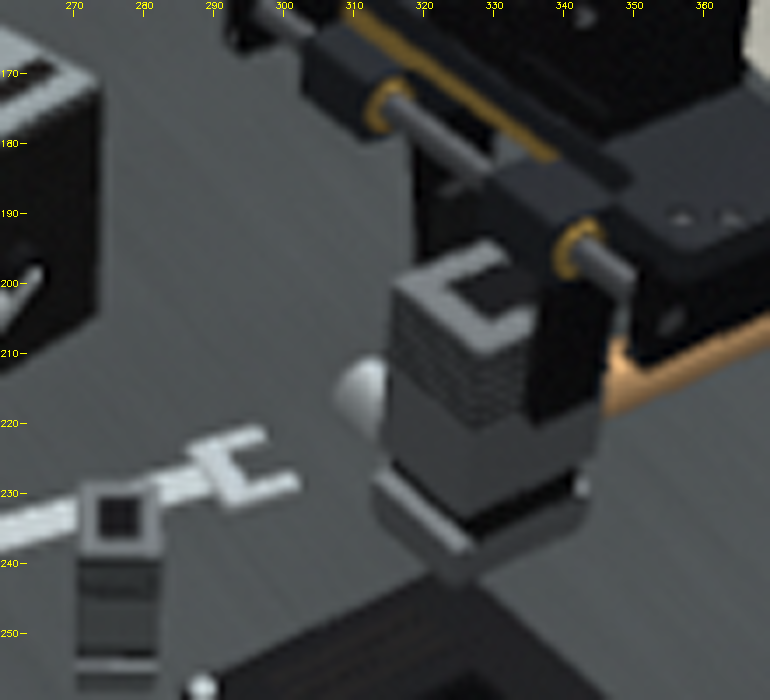

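Call:
drive_tool(
  increments="0 0 0 -5.5 200;0 0 0 -5.5 200;10 0 -2 0 200;20 0 -5 0 200;30 0 -8 0 200;35 0 -8 0 200;35 0 -8 0 200;35 0 -8 0 200;35 0 -8 0 200;35 0 -8 0 200;35 0 -8 0 200;30 0 -8 0 200;25 0 -5 0 200;15 0 -4 0 200;9 0 -2 0 200;3 0 0 0 200;0 0 0 0 200",
)

```text
time: 12.92
position: [0.5429, 0.167, 0.2116]
tool_rot: [-1.034, -1.45, 1.45]
ft_force: [-0.4, -0.4, -1.7]
grip_width: 0.437
```

```bash
python3 -c "
from h import *
go([.5428,.1684,.182],109.15)"
```

```text
t 12.93 pos [542.9 167.  211.6] F [-0.4 -0.4 -1.7] grip 38.1 tilt [-0. -1.  0.]
jaw yaw 109.04 j7 [-0.6  -0.04  1.59]
turn about tool y:  -0.11
shift tool xyz after turn: [ 1.3 29.6 -0.3]
```

Call:
drive_tool(
  increments="1.3 6 -0.6 -0.1 200;0 10 0 0 200;0 8 0 0 200;0 6 0 0 200;0 2 0 0 200;0 0 0 0 200",
)

```text
time: 13.68
position: [0.5429, 0.1693, 0.1796]
tool_rot: [-1.032, -1.452, 1.452]
ft_force: [0.4, 0.0, -2.0]
grip_width: 0.437
```

```bash
python3 -c "
from h import *
go([.5428,.1684,.172],109.15)
from bench import get_image
for n in ('side','top'):
  d=get_image(n);np.savez(n+'4.npz',**d)
crop(load('side4.npz'),195,115,90,80,8,'pics/s4.png');crop(load('top4.npz'),175,170,90,80,8,'pics/t4.png')"
```

```text
t 13.68 pos [542.9 169.3 179.6] F [ 0.4  0.  -2. ] grip 38.1 tilt [ 0. -1. -0.]
jaw yaw 109.21 j7 [-0.6  -0.05  1.6 ]
turn about tool y:  0.06
shift tool xyz after turn: [-0.8  7.6  0.4]
```

View pics/s4.png

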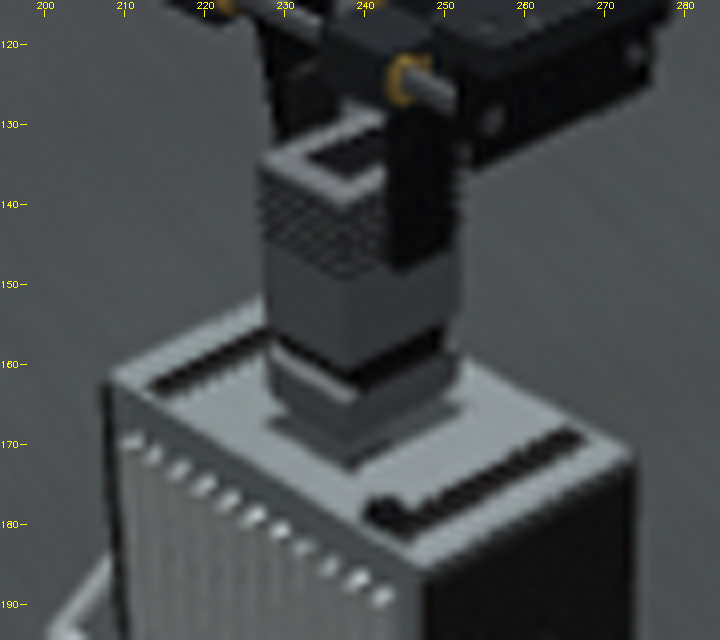

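View pics/t4.png

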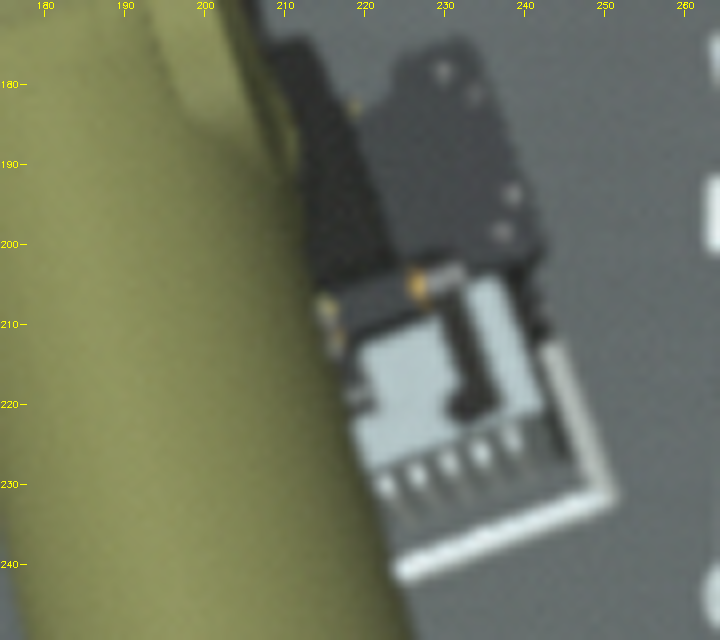

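```bash
cat > ov.py <<'E'
from h import *
d=load("side4.npz")
def wire(cx,cy,yaw,zb):
    c,s=np.cos(yaw),np.sin(yaw);M=np.array([[c,-s],[s,c]]);L=[]
    def P(x,y,z): return np.r_[M@np.array([x,y])+[cx,cy],zb+z]
    for z,i in((88,0),(29,0),(17,0),(5,0),(0,2)):
        w,h=(25-i)/1e3,(19-i)/1e3
        q=[P(w,h,z/1e3),P(w,-h,z/1e3),P(-w,-h,z/1e3),P(-w,h,z/1e3)]
        L+= [(q[k],q[(k+1)%4]) for k in range(4)]
    for a,b in((1,1),(1,-1),(-1,-1),(-1,1)): L.append((P(a*.025,b*.019,.005),P(a*.025,b*.019,.088)))
    return L
x0,y0,w,h,s=195,115,90,80,8
im=cv2.resize(d["img"][y0:y0+h,x0:x0+w,::-1],None,fx=s,fy=s,interpolation=cv2.INTER_CUBIC)
for a,b in wire(.5429,.1693,np.radians(19.2),.1796-.0606):
    p,q=[( (proj(d,v)[0]-[x0,y0]+.5)*s).astype(int) for v in(a,b)]
    cv2.line(im,tuple(map(int,p)),tuple(map(int,q)),(0,0,255),1)
cv2.imwrite("pics/ov4.png",im)
E
python3 ov.py
```

```text
(no output)
```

View pics/ov4.png

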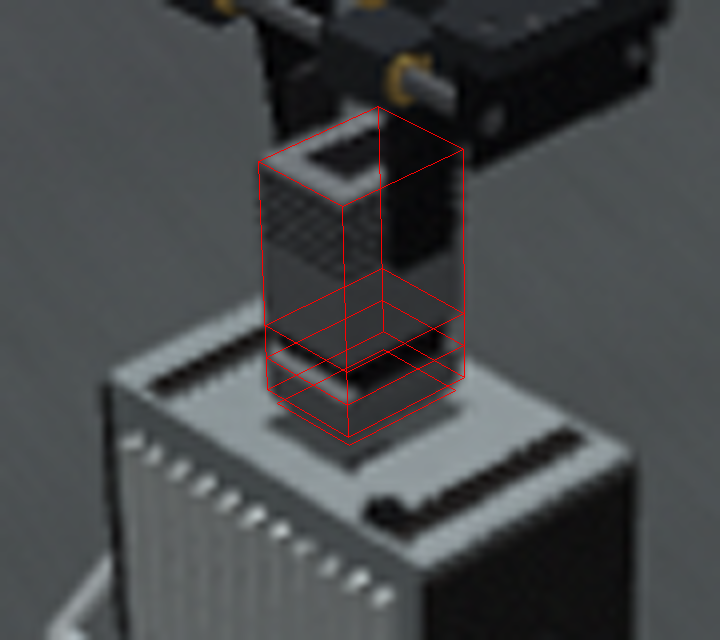

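```bash
cat > fit4.py <<'E'
from h import *
import sys
def edgepts(d,a,b,half=2.5,n=20):
    g=gaussian_filter(d["img"].astype(float).mean(2),.5);a,b=np.array(a,float),np.array(b,float)
    u=(b-a)/np.linalg.norm(b-a);nn=np.array([-u[1],u[0]]);o=np.arange(-half,half+.01,.1);P=[]
    S=[a+f*(b-a)+o[:,None]*nn for f in np.linspace(0,1,n)]
    P=[np.gradient(map_coordinates(g,[s[:,1],s[:,0]],order=3)) for s in S]
    m=np.mean(P,0);k=np.argmax(abs(m));w=np.clip(np.sign(m[k])*m,0,None);w[w<.5*w.max()]=0
    return w@o/w.sum(),abs(m[k]),nn
def P3(c,yaw,zb,x,y,z):
    return np.r_[c[0]+np.cos(yaw)*x-np.sin(yaw)*y,c[1]+np.sin(yaw)*x+np.cos(yaw)*y,zb+z]
def run(d,tcp,yaw,E):
    zb=tcp[2]-.0606
    for nm,p,q in E:
        a=proj(d,P3(tcp,yaw,zb,*p))[0];b=proj(d,P3(tcp,yaw,zb,*q))[0]
        off,s,nn=edgepts(d,a,b);print(nm,np.round(a,1),np.round(b,1),"off px",round(off,2),"dir",np.round(nn,2),"str",round(s,1))
E=[("left vert(-x,+y)",(-.025,.019,.035),(-.025,.019,.06)),("front vert(-x,-y)",(-.025,-.019,.035),(-.025,-.019,.058)),("right vert(+x,-y)",(.025,-.019,.033),(.025,-.019,.05)),
("bottom -x",(-.023,.014,0),(-.023,-.014,0)),("bottom -y",(-.018,-.017,0),(.018,-.017,0)),("top -x",(-.025,.014,.088),(-.025,-.014,.088))]
print("lamp");run(load("side4.npz"),(.5429,.1693,.1796),np.radians(19.2),E)
print("charger");run(load("side3.npz"),(.5805,-.1916,.2116),np.radians(8.1),E)
E
python3 fit4.py
```

```text
lamp
left vert(-x,+y) [227.6 153.2] [227.2 144.6] off px -0.03 dir [ 1.   -0.04] str 2.8
front vert(-x,-y) [237.8 159.1] [237.6 151.1] off px -0.2 dir [ 1.   -0.03] str 0.4
right vert(+x,-y) [252.5 152.3] [252.4 146.5] off px -0.23 dir [ 1. -0.] str 1.9
bottom -x [230.  165.4] [237.4 169.8] off px 2.33 dir [-0.51  0.86] str 3.1
bottom -y [239.7 169.5] [250. 164.] off px 2.33 dir [0.46 0.89] str 3.9
top -x [228.2 135.4] [235.9 139.6] off px 0.03 dir [-0.48  0.88] str 4.4
charger
left vert(-x,+y) [314.  221.3] [314.9 211.4] off px -0.2 dir [1.  0.1] str 6.3
front vert(-x,-y) [326.1 231.8] [327.2 222.7] off px 0.01 dir [0.99 0.12] str 0.2
right vert(+x,-y) [345.4 223.5] [346.4 216.8] off px -0.65 dir [0.99 0.15] str 1.7
bottom -x [315.  235.5] [323.7 243.3] off px 0.05 dir [-0.67  0.75] str 0.7
bottom -y [326.6 243.2] [340.3 236.6] off px -0.54 dir [0.43 0.9 ] str 1.3
top -x [317.6 201.4] [327. 209.] off px 0.1 dir [-0.63  0.78] str 4.5
```

Call:
drive_tool(
  increments="-0.5 3 0 0 200;0 2 0 0 200;0 1.5 0 0 200;0 1.2 0 0 200;0 1.2 0 0 200;0 1.2 0 0 200;0 1.2 0 0 200",
)

```text
time: 14.65
position: [0.5431, 0.1688, 0.1682]
tool_rot: [-1.032, -1.452, 1.452]
ft_force: [0.5, 0.1, -2.4]
grip_width: 0.435
```

Call:
drive_tool(
  increments="0 1.2 0 0 200;0 1.2 0 0 200;0 1.2 0 0 200",
)

```text
time: 15.02
position: [0.5431, 0.1688, 0.1646]
tool_rot: [-1.032, -1.452, 1.452]
ft_force: [0.6, -1.0, -2.2]
grip_width: 0.437
```

Call:
drive_tool(
  increments="0 1.2 0 0 200;0 1.2 0 0 200;0 1.2 0 0 200",
)

```text
time: 15.4
position: [0.5431, 0.1688, 0.161]
tool_rot: [-1.031, -1.452, 1.452]
ft_force: [-0.1, -0.3, -2.6]
grip_width: 0.44
```

Call:
drive_tool(
  increments="0 1.5 0 0 200;0 1.5 0 0 200;0 1.5 0 0 200;0 1.5 0 0 200;0 1.5 0 0 200;0 1.5 0 0 200;0 1.5 0 0 200;0 1.5 0 0 200;0 1.5 0 0 200;0 1.5 0 0 200;0 1.5 0 0 200",
)

```text
time: 16.77
position: [0.5431, 0.1688, 0.1445]
tool_rot: [-1.032, -1.452, 1.452]
ft_force: [-0.3, -0.3, -2.2]
grip_width: 0.434
```

Call:
drive_tool(
  increments="0 1.2 0 0 200;0 1.2 0 0 200;0 1.2 0 0 200;0 1.2 0 0 200",
)

```text
time: 17.27
position: [0.5432, 0.1689, 0.1404]
tool_rot: [-1.032, -1.452, 1.451]
ft_force: [-2.0, -0.6, 2.6]
grip_width: 0.437
```

Call:
drive_tool(
  increments="0 1.2 0 0 200;0 1.2 0 0 200;0 1.2 0 0 200;0 1.2 0 0 200;0 1.2 0 0 200;0 1.2 0 0 200",
)

```text
time: 18.02
position: [0.5432, 0.1689, 0.1327]
tool_rot: [-1.032, -1.452, 1.452]
ft_force: [-2.4, -0.8, 4.0]
grip_width: 0.436
```

Call:
drive_tool(
  increments="0 1.2 0 0 200;0 1.2 0 0 200;0 1.2 0 0 200;0 1.2 0 0 200;0 1.2 0 0 200",
)

```text
time: 18.65
position: [0.5432, 0.1689, 0.1267]
tool_rot: [-1.032, -1.452, 1.452]
ft_force: [-3.7, -0.5, 6.0]
grip_width: 0.436
```

Call:
drive_tool(
  increments="0 1 0 0 200;0 1 0 0 200",
)

```text
time: 18.9
position: [0.5432, 0.1689, 0.1248]
tool_rot: [-1.032, -1.452, 1.451]
ft_force: [-1.9, -0.8, 6.8]
grip_width: 0.433
```

Call:
drive_tool(
  increments="0 0.8 0 0 200;0 0.8 0 0 200",
)

```text
time: 19.15
position: [0.5432, 0.1689, 0.1233]
tool_rot: [-1.032, -1.452, 1.451]
ft_force: [-3.4, -1.4, 6.4]
grip_width: 0.434
```

Call:
drive_tool(
  increments="0 0.5 0 0 200;0 0.5 0 0 200",
)

```text
time: 19.4
position: [0.5432, 0.1689, 0.1224]
tool_rot: [-1.032, -1.452, 1.451]
ft_force: [-3.6, -0.2, 6.9]
grip_width: 0.434
```

Call:
drive_tool(
  increments="0 0.5 0 0 200",
)

```text
time: 19.52
position: [0.5432, 0.1689, 0.1219]
tool_rot: [-1.032, -1.452, 1.451]
ft_force: [-2.6, -0.6, 7.5]
grip_width: 0.439
```

Call:
drive_tool(
  increments="0 0.5 0 0 200",
)

```text
time: 19.65
position: [0.5432, 0.1689, 0.1217]
tool_rot: [-1.032, -1.452, 1.451]
ft_force: [-4.2, -1.4, 10.0]
grip_width: 0.435
```

Call:
drive_tool(
  increments="0 0.5 0 0 200",
)

```text
time: 19.77
position: [0.5433, 0.169, 0.1216]
tool_rot: [-1.032, -1.452, 1.451]
ft_force: [-4.8, -1.8, 12.9]
grip_width: 0.436
```

Call:
drive_tool(
  increments="0 0.5 0 0 200;0 0 0 0 200",
)

```text
time: 20.02
position: [0.5434, 0.1691, 0.1216]
tool_rot: [-1.032, -1.453, 1.451]
ft_force: [-4.9, -1.1, 13.1]
grip_width: 0.438
```

Call:
drive_tool(
  increments="0 -1.2 0 0 200;0 -1.2 0 0 200;0 -1.2 0 0 200;0 -1.2 0 0 200;0 -1 0 0 200",
)

```text
time: 20.65
position: [0.5432, 0.1691, 0.126]
tool_rot: [-1.032, -1.452, 1.451]
ft_force: [-2.5, -0.4, 4.9]
grip_width: 0.434
```

Call:
drive_tool(
  increments="0 -1 0 0 200;0 -0.8 0 0 200",
)

```text
time: 20.9
position: [0.5432, 0.169, 0.1274]
tool_rot: [-1.032, -1.452, 1.451]
ft_force: [0.0, 1.0, -0.3]
grip_width: 0.435
```

Call:
drive_tool(
  increments="0 0 0 0 130;0 0 0 0 100;0 0 0 0 60;0 0 0 0 60;0 0 0 0 60",
)

```text
time: 21.52
position: [0.5431, 0.1688, 0.1275]
tool_rot: [-1.032, -1.452, 1.452]
ft_force: [-0.1, 0.6, -0.6]
grip_width: 0.754
```

Call:
drive_tool(
  increments="0 -5 0 0 60;0 -10 0 0 60;0 -15 0 0 60;0 -20 0 0 60;0 -20 0 0 60;0 -20 0 0 60;0 -20 0 0 60;-30 0 0 0 60;-40 0 0 0 60;-50 0 0 0 60;-50 0 0 0 60;-50 0 0 0 60;-50 0 0 0 60;-30 0 0 0 60;0 0 0 0 60;0 0 0 0 60",
)

```text
time: 23.52
position: [0.6419, -0.1131, 0.2381]
tool_rot: [-1.031, -1.454, 1.451]
ft_force: [-0.6, -0.4, 0.4]
grip_width: 0.767
```

```bash
cat > m5.py <<'E'
from h import *
from bench import get_image
for n in ('side','top'):
  d=get_image(n);np.savez(n+'5.npz',**d)
s=load('side5.npz');t=load('top5.npz')
crop(s,195,115,90,80,8,'pics/s5.png');crop(t,175,170,90,80,8,'pics/t5.png')
cv2.imwrite('pics/side5.png',s['img'][:,:,::-1]);cv2.imwrite('pics/top5.png',t['img'][:,:,::-1])
go([.54,.17,.2])
E
python3 m5.py
```

```text
t 23.62 pos [ 641.9 -112.3  238. ] F [ 1.2 -0.4 -0.9] grip 66.3 tilt [ 0.001 -1.    -0.001]
jaw yaw 109.36 j7 [-0.23 -0.15  2.15]
shift tool xyz after turn: [300.1  38.3   2.6]
```

View pics/s5.png

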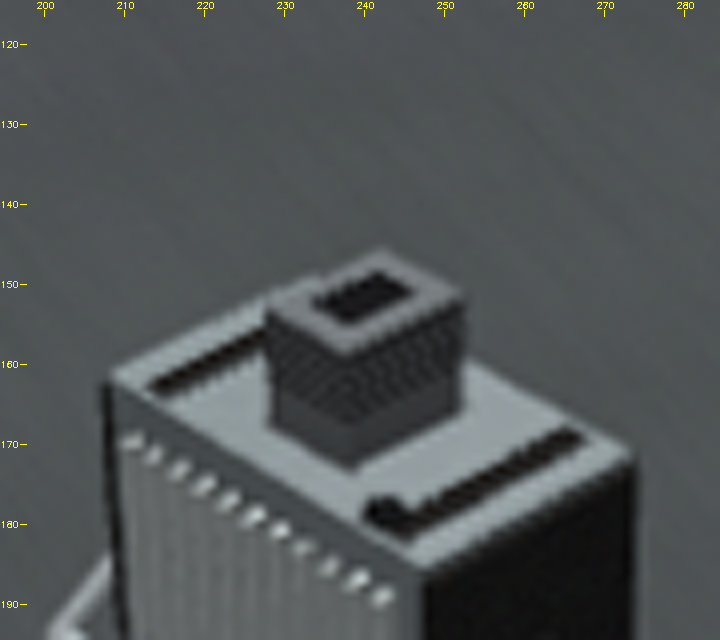

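View pics/t5.png

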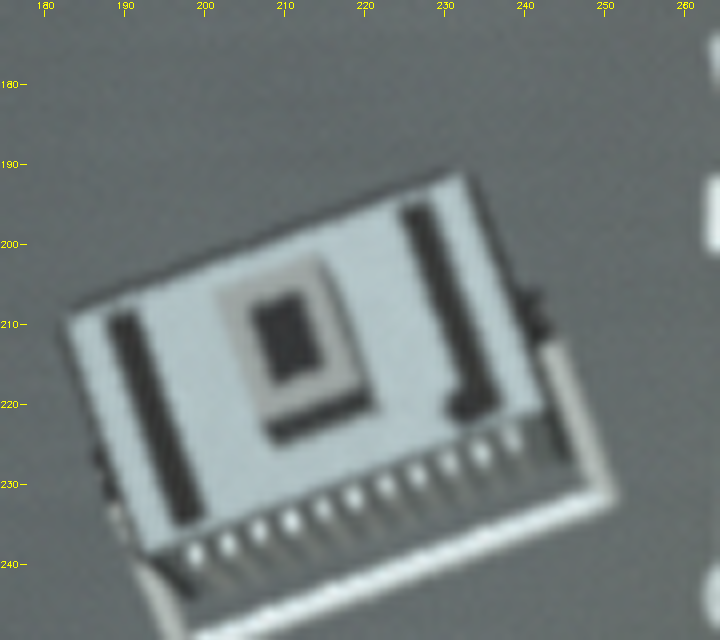

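View pics/top5.png

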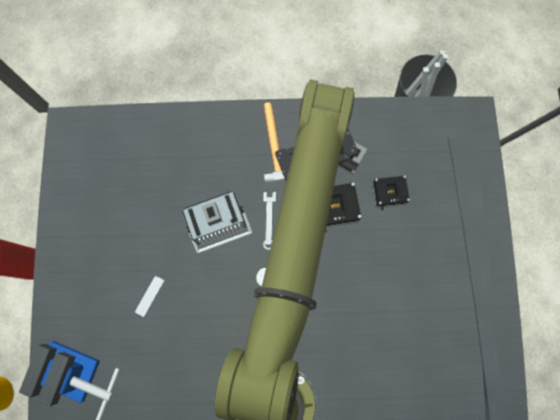

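```bash
python3 - <<'E'
from h import *
t=load("top5.npz");s=load("side5.npz")
rt=refine(t,[(201.5,206),(214.5,201.3),(220.3,217.5),(207.5,222)],half=2);rs=refine(s,[(242,145.8),(252.3,152),(238,159),(227.8,153)],half=2)
print(rt.tolist(),rs.tolist())
for z in(.149,.152,.155,.158,.161,.168):
    x,f=rectfit([(t,rt),(s,rs)],.05,.038,z,[.543,.168,.33]);print(z,np.round(x,4),np.sqrt((f**2).mean()).round(2))
g=gaussian_filter
E
```

```text
[[201.27346801757812, 204.0972137451172], [214.7449951171875, 199.19723510742188], [221.4759979248047, 217.24217224121094], [209.7674102783203, 221.54701232910156]] [[242.17083740234375, 148.0216522216797], [250.19024658203125, 152.58189392089844], [237.7035675048828, 158.7291717529297], [228.58628845214844, 153.55101013183594]]
0.149 [0.5447 0.1677 0.3568] 1.48
0.152 [0.5438 0.1662 0.3572] 1.32
0.155 [0.543  0.1647 0.3575] 1.26
0.158 [0.5421 0.1632 0.3579] 1.32
0.161 [0.5413 0.1617 0.3582] 1.48
0.168 [0.5393 0.1582 0.359 ] 2.1
```

```bash
python3 - <<'E'
from h import *
t=load("top5.npz");s=load("side5.npz")
L=np.array([[25,19],[25,-19],[-25,-19],[-25,19]])/1e3;a=np.radians(19.2);W=L@np.array([[np.cos(a),np.sin(a)],[-np.sin(a),np.cos(a)]])+[.5428,.1685]
for z in(.149,.155,.168): print(z,np.round(proj(t,np.c_[W,[z]*4]),1).tolist(),np.round(proj(s,np.c_[W,[z]*4]),1).tolist())
crop(s,215,135,50,45,14,'pics/s6.png',5,proj(s,np.c_[W,[.155]*4]));crop(t,190,190,45,42,14,'pics/t6.png',5,proj(t,np.c_[W,[.155]*4]))
E
```

```text
0.149 [[201.1, 206.3], [213.9, 201.6], [219.8, 218.1], [206.8, 222.9]] [[242.3, 147.8], [252.6, 153.5], [238.0, 160.9], [227.7, 155.0]]
0.155 [[200.7, 205.9], [213.6, 201.1], [219.5, 217.7], [206.5, 222.5]] [[242.3, 145.8], [252.6, 151.5], [237.9, 158.9], [227.7, 153.0]]
0.168 [[199.9, 204.8], [213.0, 200.1], [218.9, 216.8], [205.8, 221.6]] [[242.2, 141.4], [252.5, 147.0], [237.8, 154.4], [227.5, 148.5]]
```

View pics/s6.png

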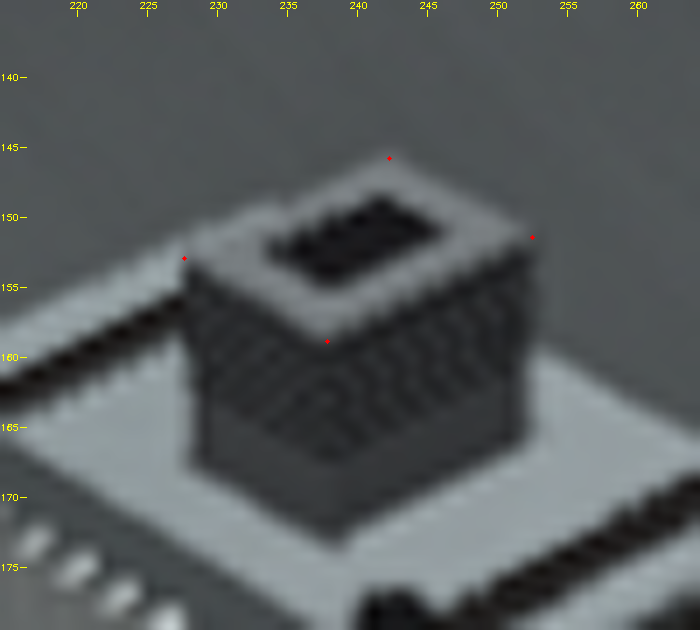

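View pics/t6.png

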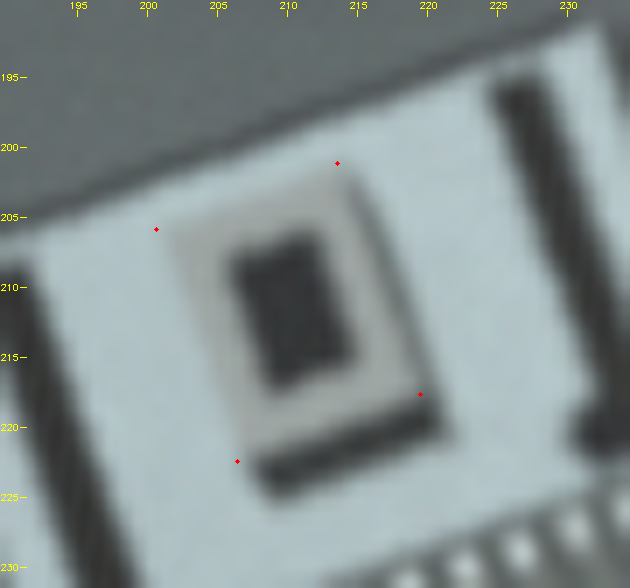

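```bash
python3 -c "
from bench import workorder,ctrl
print(workorder.close_job(), ctrl.get_state()['time'])"
```

```text
the job is handed in; nothing more can be done
the job is handed in; nothing more can be done
```

The pack is now upright in the lamp's bay, held down by the latch and let go. I handed the job in at about 24 s on the robot's clock, and no verdict was reported.

**Charger:** I gripped the pack, pressed it at a crawl to the end stop (about 14 N) and let the spring lift it past its locked height. I then drew it straight out.

**Lamp:** It went into the bay with no noticeable side force. I pressed it to the end stop (about 13 N) and eased back up. The spring force dropped to zero at the locked height, so I opened the fingers and moved the arm away.

**Last checks:**
- **Seating:** In the side view the pack's top corners match a pack standing 43 mm above the rim, which is locked rather than the 56 mm of a raised tray. In the top view they match to about 1 mm.
- **Arm:** It was clear of everything, with the wrist reading near zero.
- **Bystanders:** The hammer, spanner, tin and offcut looked undisturbed in the overhead picture, though the arm partly hid the hammer head and the tin. I didn't measure their positions.

**One disagreement:** an automatic corner fit gave the locked height as its best match but was poor, with about 1.3 pixels of error. It put the pack 4 mm to the side in y and about 1° off in yaw. The faint edges between the pack's top and the light lid led it astray, so I relied on the direct comparison of predicted and visible corners.

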